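Turn the tile vibrator's power wheel up one click and start it

ROBOT

A 6-joint arm with a two-finger parallel gripper is mounted at the origin on the work surface. World frame = base frame: x ahead of the robot, y to its left, z up, the work surface at z = 0. Lengths are in m, angles in rad, forces in N, time in s.
With the tool pointing down it reaches from about 0.325 to 0.85 m from the base axis. Payload 4.4 kg.
Tool frame: the origin (TCP) lies midway between the tips of the shut fingers; the grasp point (between the pads) lies arm.pinch_z behind it (arm.pinch_z is the distance from the TCP to the grasp point, in m); z points along the fingers, y is the line along which they close (so a half turn about z gives the same grasp; the last joint's range is limited). The gripper opens to 94 mm and grips with 3 to 60 N. Pads are 16 mm wide; open, the fingers measure 119 mm over their backs; the gripper's body (75 mm by 177 mm) begins 78 mm behind the grasp point.
Start: joints at [1.119, 0.207, 1.542, -0, 1.393, -0.15], TCP at [0.171, 0.549, 0.205] pointing down, gripper open.
Joint ranges: [-2.73, 2.73], [-0.86, 2.22], [0.23, 2.46], [-1.11, 4.25], [0.08, 2.63], [-2.82, 2.82]. Speed limits (rad/s): [2.79, 2.79, 3.14, 3.14, 3.14, 3.14].

INTERFACE

Orientations are given as a 3x3 rotation matrix whose columns are the frame's x, y, z axes.
In Python, from cell import arm, read_camera, calibration gives the robot as it stands. Calls block until the motion is done:
- arm.move_to(position, orientation): joint-space move of the TCP to a pose.
- arm.move_straight(position, v=0.15, attitude=None): straight line of the TCP; attitude=None keeps the orientation; v is the mean speed in m/s.
- arm.movej(angles): joint-space move.
- arm.command_gripper(opening, force=None): finger opening in m; force is the grip in N (None keeps the last); returns when the fingers have stopped.
- arm.dwell(seconds).
- arm.solve_ik(position, orientation): joint angles nearest the present ones, or None.
- arm.get_obs(): the state.
- read_camera(name): name is "side" or "top" or "wrist"; returns (picture, depth): 384x512x3 uint8, red, green, blue; 384x512 float32, m along the optical axis (not along the pixel's ray), 0 where there is no reading.
- calibration(name): a dict with "mtx" (3x3 intrinsics, pixels), "pose" (4x4, takes a point from camera to world coordinates). Camera axes: x right, y down, z forward; pixel columns grow to the right and rows downward; lengths in m; the calibration is good to about 2 mm. A picture is of the moment at which its call begins: read the wrist's pose just before it. calibration takes no time and is no camera call; for the wrist camera it gives the pose at the moment of the call.
A pose or a line that the arm cannot do raises arm.IKError and nothing moves.
- arm.job_done(): hands the job in; it is judged then, once.
The state is a dict: "time": time; "joint_positions": joint angles; "joint_velocities": joint speeds; "joint_torque": joint torques, N m; "eef_pos": TCP position; "eef_rot": TCP orientation; "force": force on the tool from outside, world axes, zero at the start; "torque": the same for the moment, N m; "width": finger opening in m; "grip_force": force on a finger pad.
Only numpy, scipy, OpenCV 4.12 (cv2) and the standard library are available. Lean on these libraries where they do the work, as an engineer would, in place of code of your own. Each camera call takes 0.05 s, during which the arm holds its last target. There are 200 camera calls.

TASK

On the tile vibrator, roll the knurled power wheel one click with a fingertip forward, towards the start button, so that it rests in its middle setting with the white line on the wheel at the top, in line with the white marks on the two ribs beside it. Then press the round start button all the way down and let it spring back. Only touch the machine: do not lift it or push it out of place, and leave the other things on the tiles where they are.

Things in the scene. Friction and masses are not known exactly. Their poses are not given: they have to be found in the camera images.
- vibrator: loose 2.4 kg tile vibrator on a round rubber pad on tiles whose top is at z = 0.010. Grey housing 190 (its x) x 100 mm, flat top 85 mm above the tiles; battery at +x, out to 168 mm, 77 mm high; side grips out to 141 mm each way, 68 mm high. Origin under its centre on the tiles, z up. On its centre line: wheel 30 mm towards -x, start button 55 mm towards +x
- wheel_top (a point): top of the power wheel's rim, fixed in the housing; axes as the vibrator's. Black knurled thumbwheel, 70 mm diameter, 24 mm wide, axis along the vibrator's y, 35 mm below this point. It stands 14 mm out of the flat top between two guard ribs (72 mm long, 9 mm thick) that end 4 mm below its top. Its rim here moves to +x as it turns forward. A white mark on each rib is beside this point
- wheel (a joint): turn in rad, positive forward (top of the rim towards the button, +x). Clicks at 0 (low, start), 0.6 (middle), 1.2 (high); stops -0.1, 1.3; let go, it falls into the nearest click. One click = 21 mm at the rim, takes about 0.07 N m (2 N at the rim): a fingertip pressing 4 to 15 N down carries it by friction. White line on the rim: on top at 0.6, 0.6 rad to -x of the top at 0
- start_top (a point): centre of the top of the start button, a round grey button 26 mm in diameter that stands 9 mm out of the housing's flat top; it moves down with the button
- start (a joint): depth of the start button in m: 0 out, 0.005 fully down; springs back by itself; about 2 N starts it and 5 N takes it fully down
- mallet: bystander: rubber mallet lying on its side, 285 mm long, 100 mm wide head 58 mm high; handle along its -x, origin under its middle
- square: bystander: flat aluminium L-square, legs 260 and 165 mm, up to 14 mm high; origin under the middle of the long leg, which lies along its x; the short leg points to +y at the +x end
- tape: bystander: tape measure 70 x 42 x 65 mm standing upright; origin under its centre
- wedge: bystander: white plastic tile wedge 95 x 20 x 14 mm; origin under its centre
- pencil: bystander: flat carpenter's pencil 190 x 14 x 8 mm along its x; origin under its middle
- tub: bystander: white open tub of wedges, 160 x 120 x 70 mm; origin under its centre
- float: bystander: grout float, plate 240 x 100 mm, 70 mm high with its wooden grip; origin under its centre

How it is judged:
On the way, in this order (a step that is already met when the one before it is completed fails the run):
1. the power wheel rests in its middle click (0.48 to 0.72 rad) with nothing touching it (value of joint wheel between 0.48 and 0.72 rad and velocity of joint wheel between -0.2 and 0.2 rad/s and contact force between the fingers and wheel below 0.1 N), for 0.2 s.
2. the start button is pressed fully down (beyond 4 mm) (value of joint wheel between 0.48 and 0.72 rad and value of joint start above 0.004 m), for 0.05 s.
At the end, for the whole second after the job is handed in: The power wheel rests in its middle click (0.48 to 0.72 rad), the start button has been pressed and is out again (under 1 mm), and the vibrator stands upright, at rest, within 15 mm of where it was (value of joint wheel between 0.48 and 0.72 rad and velocity of joint wheel between -0.2 and 0.2 rad/s and value of joint start below 0.001 m and distance of vibrator from where it was at the start of the episode below 0.015 m and angle between vibrator's own z axis and vertical below 0.05 rad and linear speed of vibrator below 0.02 m/s); the robot touches nothing.
It fails at once if the vibrator is lifted, tipped or pushed more than 15 mm out of place (distance of vibrator from where it was at the start of the episode above 0.015 m or angle between vibrator's own z axis and vertical above 0.1 rad).
It fails at once if the start button is pressed (beyond 3 mm) while the wheel is not in its middle setting (value of joint start above 0.003 m and (value of joint wheel below 0.4 rad or value of joint wheel above 0.8 rad)).
It fails at once if a bystander is moved more than 20 mm (distance of any of mallet, square, tape, wedge, pencil, tub, float from where it was at the start of the episode above 0.02 m).
It also fails if it takes over 38 s, if anything falls off the work surface, if the arm or the gripper's body presses on something with over 40 N, if the wrist force passes 120 N, or if a joint passes its speed limit or range.

## Working session

There is one attempt and no reset: what is moved stays moved. The work goes in short steps, each a Python script; the robot and the scene stay as the last script left them, time stands still between calls to the robot, and variables do not carry over. Pictures are saved under pics/ and viewed, at most 10 in all, crops included, and the job is handed in when it is done.

```bash
mkdir -p pics; ls; python3 - <<'E'
from cell import arm, read_camera, calibration
import cv2, numpy as np
for n in ("top","side"):
    p,d=read_camera(n); cv2.imwrite(f"pics/{n}0.png",p[:,:,::-1]); np.save(f"pics/{n}0.npy",d)
    c=calibration(n); print(n,c["mtx"].round(1).tolist(),c["pose"].round(3).tolist())
print(arm.get_obs()["time"],arm.pinch_z)
E
```

```text
pics
top [[453.7, 0.0, 251.5], [0.0, 453.7, 192.2], [0.0, 0.0, 1.0]] [[-0.009, -0.995, 0.098, 0.442], [-1.0, 0.01, 0.015, -0.046], [-0.016, -0.097, -0.995, 1.443], [0.0, 0.0, 0.0, 1.0]]
side [[442.6, 0.0, 250.6], [0.0, 442.6, 192.1], [0.0, 0.0, 1.0]] [[0.856, -0.304, 0.418, -0.159], [-0.517, -0.503, 0.693, -1.196], [-0.0, -0.809, -0.587, 1.087], [0.0, 0.0, 0.0, 1.0]]
0.1 0.0188
```

View pics/top0.png

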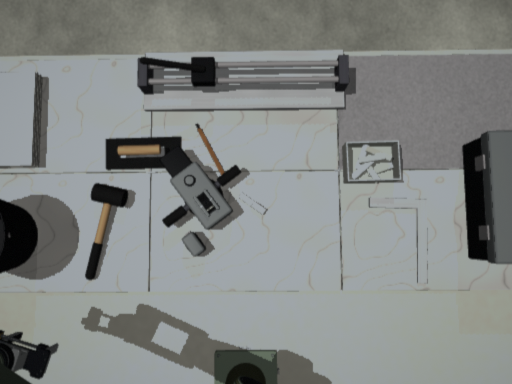

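View pics/side0.png

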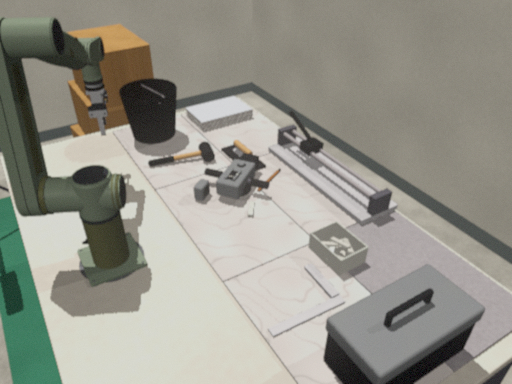

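The top view shows the vibrator with its wheel at about (208,201), its button at (190,181) and the battery to the upper left. Next I'll turn these into points and move the wrist camera over it.

```bash
cat > h.py <<'E'
from cell import arm, read_camera, calibration
import cv2, numpy as np
def ray(c,u,v,z):
    d=c["pose"][:3,:3]@np.linalg.solve(c["mtx"],[u,v,1.]); o=c["pose"][:3,3]
    return o+d*(z-o[2])/d[2]
def cloud(c,d):
    v,u=np.mgrid[:d.shape[0],:d.shape[1]]
    P=np.stack([u,v,np.ones_like(u)],-1)@np.linalg.inv(c["mtx"]).T*d[...,None]
    return P@c["pose"][:3,:3].T+c["pose"][:3,3]
def down(yaw):  # tool x axis at yaw, z down
    c,s=np.cos(yaw),np.sin(yaw); return np.array([[c,s,0],[s,-c,0],[0,0,-1.]])
E
python3 - <<'E'
from h import *
c=calibration("top"); P=cloud(c,np.load("pics/top0.npy"))
for n,u,v,z in(("wheel",208,201,.105),("button",190,181,.104)): print(n,ray(c,u,v,z).round(3),P[v,u].round(3))
o=arm.get_obs(); R=o["eef_rot"]; w=calibration("wrist")["pose"]
print(R.round(3),"cam in tool",(R.T@w[:3,:3]).round(3),(R.T@(w[:3,3]-o["eef_pos"])).round(3), calibration("wrist")["mtx"].round(0))
E
```

```text
wheel [0.548 0.103 0.105] [0.547 0.102 0.115]
button [0.608 0.157 0.104] [0.608 0.157 0.104]
[[-0.955  0.297 -0.001]
 [ 0.297  0.955 -0.002]
 [ 0.    -0.002 -1.   ]] cam in tool [[-0.    -0.964 -0.267]
 [ 1.    -0.     0.001]
 [-0.001 -0.267  0.964]] [ 0.079  0.001 -0.178] [[346.   0. 253.]
 [  0. 346. 193.]
 [  0.   0.   1.]]
```

```bash
python3 - <<'E'
from h import *
arm.command_gripper(0.0)
arm.move_to([0.578,0.13,0.27],down(0.73+np.pi/2))
arm.dwell(0.3)
c=calibration("wrist"); p,d=read_camera("wrist")
cv2.imwrite("pics/w1.png",p[:,:,::-1]); np.savez("pics/w1.npz",d=d,mtx=c["mtx"],pose=c["pose"])
o=arm.get_obs(); print(o["time"],o["eef_pos"],o["force"],o["width"])
E
```

```text
3.975 [0.57789045 0.13038473 0.26996773] [-0.14639233 -0.64367395  0.72531544] 0.000614994192735095
```

View pics/w1.png

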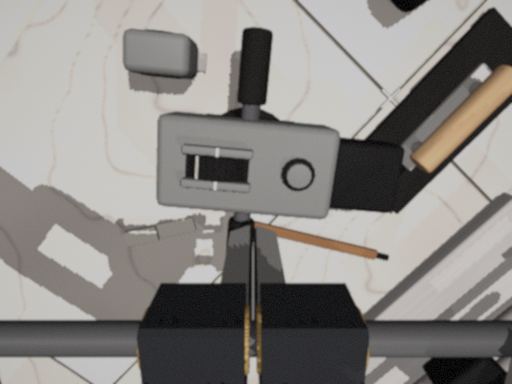

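The housing fills (160-335, 115-215). The wheel is around (218,168) with its white line at (197,167), between the ribs, and the button is at (298,175).

```bash
python3 - <<'E'
from h import *
f=np.load("pics/w1.npz"); c=dict(mtx=f["mtx"],pose=f["pose"]); P=cloud(c,f["d"]); g=cv2.imread("pics/w1.png",0)
roi=np.zeros(g.shape,bool); roi[105:225,150:340]=1
z=P[...,2]
def comp(m,u,v):
    n,l=cv2.connectedComponents(m.astype(np.uint8)); return l==l[v,u] if m[v,u] else None
top=roi&(z>.088)&(z<.13)
r=cv2.minAreaRect(P[top][:,:2].astype(np.float32)*1000); print("housing",r, np.median(z[top]))
b=roi&(z>.1)
for n,s in(("button",np.s_[155:195,278:322]),("wheel",np.s_[140:195,175:262])):
    m=np.zeros_like(b); m[s]=b[s]; q=P[m]
    r=cv2.minAreaRect(q[:,:2].astype(np.float32)*1000)
    print(n,m.sum(),"centre",r,"mean",q.mean(0).round(4),"z95",np.percentile(q[:,2],95))
h=cv2.HoughCircles(cv2.medianBlur(g[150:200,270:328],3),cv2.HOUGH_GRADIENT,1,50,param1=80,param2=12,minRadius=12,maxRadius=20)
print(h, ray(c,h[0,0,0]+270,h[0,0,1]+150,.104) if h is not None else 0)
w=np.zeros_like(b); w[140:195,180:255]=g[140:195,180:255]>190
n,l,s,ce=cv2.connectedComponentsWithStats(w.astype(np.uint8))
for i in range(1,n):
    if s[i,4]>4: print("white",s[i],ce[i].round(1),ray(c,*ce[i],.105).round(4))
E
```

```text
housing ((567.810791015625, 130.311279296875), (188.0016632080078, 98.37029266357422), 36.65803146362305) 0.09362569257815187
button 474 centre ((573.5939331054688, 169.21237182617188), (24.828096389770508, 102.24423217773438), 81.05982971191406) mean [0.6093 0.1638 0.1111] z95 0.10381090032772848
wheel 2299 centre ((528.6300048828125, 132.4906005859375), (71.6229476928711, 95.59601593017578), 36.70528030395508) mean [0.5433 0.1137 0.1071] z95 0.10796288282545664
[[[27.5 27.5 13.8]]] [0.61187682 0.16120571 0.104     ]
white [216 149   2   6  11] [216.5 151.7] [0.5333 0.1264 0.105 ]
white [214 183   2   6  11] [214.5 185.7] [0.5544 0.0984 0.105 ]
```

Everything agrees: housing 188x98 mm, yaw 0.640. The wheel top predicted from the housing is (0.5437, 0.1124) and the midpoint of the rib marks is (0.5439, 0.1124). Now I'll roll the wheel.

```bash
cat >> h.py <<'E'
yaw=0.640; ex=np.array([np.cos(yaw),np.sin(yaw),0]); R=down(yaw+np.pi/2)
W=np.array([.5438,.1124,.109]); B=np.array([.6119,.1622,.104])
up=np.array([0,0,1.])
E
python3 - <<'E'
from h import *
s=W-.010*ex
arm.move_to(s+.03*up,R); arm.move_straight(s+.008*up,v=.05); arm.dwell(.3)
f0=arm.get_obs()["force"]
F=lambda:(arm.get_obs()["force"]-f0)
h=.004
while h>-.008:
    arm.move_straight(s+h*up,v=.02)
    if F()[2]>7: break
    h-=.0005
arm.dwell(.1); print("contact h",h,F(),arm.get_obs()["eef_pos"],arm.get_obs()["time"])
if F()[2]>4:
    for x in np.arange(.002,.0211,.002):
        arm.move_straight(s+x*ex+h*up,v=.03); f=F(); print(round(x,3),f.round(1),end=" ")
        if f[2]<7: h-=.0003
        elif f[2]>12: h+=.0003
arm.move_straight(s+.02*ex+.05*up,v=.1)
arm.move_to([0.570,0.13,0.27],R); arm.dwell(.3)
c=calibration("wrist"); p,d=read_camera("wrist")
cv2.imwrite("pics/w2.png",cv2.resize(p[100:230,140:350,::-1],None,fx=3,fy=3))
print("\nt",arm.get_obs()["time"])
E
```

```text
contact h -0.002 [-3.04668223 -0.46337999  6.62118542] [0.53610682 0.10656403 0.10818615] 8.9333
0.002 [-3.4  0.7  8.7] 0.004 [-3.5 -0.1 10.1] 0.006 [-3.5  0.8  9.6] 0.008 [-1.5  1.2  8.4] 0.01 [-0.8  2.8  7.7] 0.012 [-0.4  2.9  7.7] 0.014 [0.9 3.7 4.9] 0.016 [-0.2  2.5  5.4] 0.018 [-0.3  1.8  6. ] 0.02 [-0.1  2.   5.6] 
t 12.9833
```

View pics/w2.png

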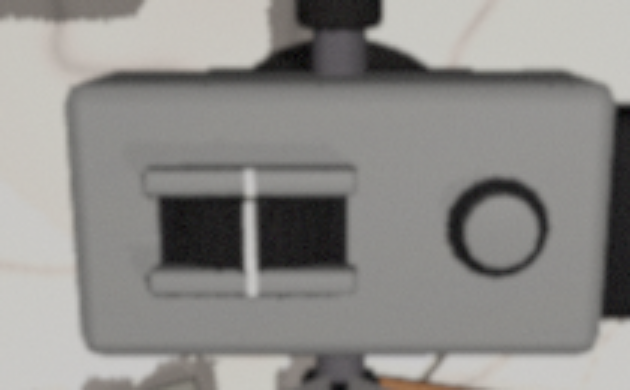

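The white line is in line with both rib marks, at (250,180), (250,232) and (250,285) in the crop, so the wheel sits in its middle click. Now the button.

```bash
python3 - <<'E'
from h import *
arm.move_to(B+.03*up,R); arm.move_straight(B+.006*up,v=.08); arm.dwell(.3)
f0=arm.get_obs()["force"]; F=lambda:(arm.get_obs()["force"]-f0)
h=.002
while h>-.012:
    arm.move_straight(B+h*up,v=.02); f=F(); print(round(h,4),round(arm.get_obs()["eef_pos"][2],4),f.round(1)[2],end="; ")
    if f[2]>13: break
    h-=.001
arm.dwell(.25); print(F(),arm.get_obs()["eef_pos"])
arm.move_straight(B+.05*up,v=.08)
arm.move_to([0.570,0.13,0.27],R); arm.dwell(.3)
p,d=read_camera("wrist"); c=calibration("wrist")
cv2.imwrite("pics/w3.png",cv2.resize(p[100:230,140:350,::-1],None,fx=3,fy=3))
P=cloud(c,d); i=(abs(P[...,0]-B[0])<.006)&(abs(P[...,1]-B[1])<.006); print("button z",np.median(P[i][:,2]))
print("t",arm.get_obs()["time"])
E
```

```text
0.002 0.1056 -0.5; 0.001 0.1049 -0.8; 0.0 0.1044 0.6; -0.001 0.1033 2.5; -0.002 0.1023 2.0; -0.003 0.1012 4.0; -0.004 0.1002 3.7; -0.005 0.0993 4.5; -0.006 0.0993 8.3; -0.007 0.0992 11.7; -0.008 0.0991 16.0; [-4.03238756 -1.22489176 16.24210451] [0.61230215 0.16224076 0.09907562]
button z 0.10302155063841822
t 19.2667
```

View pics/w3.png

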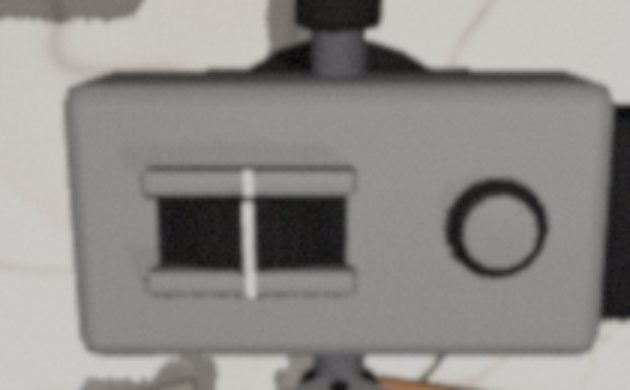

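The button travelled 5 mm to its hard stop and is out again at (500,228). The wheel line still matches the marks at x≈249, and the machine hasn't moved.

```bash
python3 -c "
from cell import arm
print(arm.job_done())"
```

```text
the job is handed in; nothing more can be done
None
```

The job is handed in: the wheel rests in its middle click with the line on the marks, the start button was pressed fully down and sprang back, and the vibrator stayed in place; no verdict was returned.

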